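# Line up the hinge leaf of a contact grill and hold it for the pin

### The job

We are putting the lid hinge of this contact grill back together. Three hinge leaves lie on the bench: pick up the one with a single short barrel that fits between the two eyes on the grill base, and lower the barrel, without forcing it, into the recess between the eyes, leaf level and pointing straight out from the grill, until its hole is in line with the holes of the eyes. Finish while still holding it there in the gripper, in line and still, so that the pin could be pushed through from the side, and leave everything else on the bench where it is.

Things in the scene. Friction and masses are not known exactly. Their poses are not given: they have to be found in the camera images.
- grill: Grill base, fixed: black housing 220 x 270 mm with steel rim and dark ribbed plate, top 72 mm high. Origin: centre of its underside, on the bench; +x from the hinge side to the front, z up. A cast-aluminium base leaf with two eyes stands on the middle of its -x edge, nowhere higher than 96 mm. The bench on the -x side of it is clear above 40 mm height.
- eyes_center (a point): Point on the eyes' common axis, midway between them, 82 mm over the bench, 137 mm in -x of the grill's origin; axes as the grill's, y along the hinge axis. Eyes: 22 mm outer, 9.6 mm bore, 14 mm long each, inner edges bevelled (2 mm along, 4 mm in) to guide the barrel; gap between them 40 mm (y -20 to 20), open above and to -x. Base leaf ends at x = -13 mm.
- recess (a point): Lowest point of the half-round recess in the gap between the eyes, 10.5 mm straight below eyes_center, same axes. Its 10.5 mm radius is about the eyes' axis; it runs from 60 deg on the -x side of the bottom to the +x side, going on there as an upright wall at x = +10.5 mm to 12 mm above the axis. A 20 mm barrel bedded in it is in line within 1 mm. Rigid.
- short_leaf_mid (a point): Leaf to fit, cast aluminium, 0.1 to 0.2 kg, lying right way up. Point: middle of its plate part, 13 mm above the underside. +x to the barrel, y across (along the bore), z up. Plate 62 mm long, 40 mm wide (y -20 to 20); upright side ribs 4 to 26 mm over the underside: grip across these (40 mm), firmly (60 N). A neck 30 mm wide, 6 to 12 mm over the underside, leads to the barrel.
- short_leaf_bore (a point): Centre of the barrel of the leaf to fit, on the axis of its 9.6 mm hole: the barrel is 36 mm long (y from -18 to +18), 20 mm in outer diameter, its ends bevelled 2 mm along, 4 mm in. It lies 49 mm in +x of short_leaf_mid and 3 mm below it; same axes.
- long_leaf_mid (a point): A spare that does not fit: the same leaf but with a 62 mm long barrel. Point and axes as in short_leaf_mid. Leave it alone.
- fork_leaf_mid (a point): A spare that does not fit: 66 mm wide leaf with two 13 mm long barrels, 40 mm apart. Point and axes as in short_leaf_mid. Leave it alone.
- hinge_pin: The steel hinge pin, an 8 mm rod 90 mm long with a 22 mm leg bent at one end, lying on the bench. Origin under the middle of the long part, which is along x. Not needed yet: leave it.
- screwdriver: Black-handled screwdriver lying on the bench, 190 mm long along x, under 35 mm high. Leave it.
- spray_can: Standing steel spray can with a plain paper label, 60 mm in diameter, 185 mm high; origin at the middle of its foot. Leave it.
- blender_cap: Cream plastic cap, 50 mm in diameter, 22 mm high; origin at the middle of its underside. Leave it.
Not all that is in view belongs to the job. What is shaped like the part that bears short_leaf_mid but black or pink is not meant.

How it is judged (in metres and radians):
On the way:
1. the short-barrelled leaf is lifted clear of the bench in the gripper (height (world z) of short_leaf_mid above 0.05 m and contact force between the fingers and short_leaf above 2 N), for 0.2 s.
At the end, for the whole second after the job is handed in: Short-barrelled leaf gripped (over 2 N) and still (under 20 mm/s); its bore within 2.5 mm of the eyes' axis sideways and in height, 4 mm along it, parallel within 0.08 rad; leaf upright-side up, level and straight out within 0.2 rad; all else moved under 30 mm (x of short_leaf_bore in the frame of eyes_center between -0.0025 and 0.0025 m and z of short_leaf_bore in the frame of eyes_center between -0.0025 and 0.0025 m and y of short_leaf_bore in the frame of eyes_center between -0.004 and 0.004 m and angle between the y axis of short_leaf_bore and the y axis of eyes_center, either way round below 0.08 rad and angle between the x axis of short_leaf_bore and the x axis of eyes_center, either way round below 0.2 rad and x of short_leaf_mid in the frame of eyes_center below -0.04 m and angle between short_leaf_bore's own z axis and vertical below 0.2 rad and contact force between the fingers and short_leaf above 2 N and linear speed of short_leaf below 0.02 m/s and distance of each of long_leaf_mid, fork_leaf_mid, hinge_pin, screwdriver, spray_can, blender_cap from where it was at the start of the episode below 0.03 m); the arm keeps its last pose, push and grip.
It fails at once if the leaf is forced: pressed on the grill with more than 40 N (contact force between short_leaf and grill above 40 N).
It fails at once if another leaf, the pin, the screwdriver, the can or the cap is shifted by more than 30 mm (distance of any of long_leaf_mid, fork_leaf_mid, hinge_pin, screwdriver, spray_can, blender_cap from where it was at the start of the episode above 0.03 m).
It also fails if it takes over 42 s, if anything falls off the work surface, if the arm or the gripper's body presses on something with over 40 N, if the wrist force passes 120 N, or if a joint passes its speed limit or range.

### The arm

A 6-joint arm with a two-finger parallel gripper is mounted at the origin on the work surface. World frame = base frame: x ahead of the robot, y to its left, z up, the work surface at z = 0. Lengths are in mm, angles in rad, forces in N, time in s.
With the tool pointing down it reaches from about 300 to 775 mm from the base axis. Payload 14.6 kg.
Tool frame: the origin (TCP) lies on the centre line of the jaws, within the pads' length; the fingertips stand 22 mm ahead of it and the grasp point (between the pads) lies 3 mm ahead of it (manip.tcp_to_tips is the distance from the TCP to the fingertips, in mm); z points along the fingers, y is the direction in which the jaws open and shut (so a half turn about z gives the same grasp; the last joint's range is limited). The gripper opens to 94 mm and grips with 3 to 60 N. Pads are 16 mm wide; open, the fingers measure 119 mm over their backs; the gripper's body (75 mm by 177 mm) begins 78 mm behind the grasp point.
Start: joints at [-1.296, 0.3, 1.521, -0, 1.321, -0.067], TCP at [184.344, -518.176, 227.446] pointing down, gripper open.
Joint ranges: [-3.03, 3.03], [-0.79, 2.21], [0.23, 2.52], [-1.04, 4.18], [0, 3.07], [-2.55, 2.55]. Speed limits (rad/s): [2.22, 2.22, 2.57, 3.14, 3.14, 3.14].

### API

Orientations are given as [roll, pitch, yaw] about the fixed x, y, z axes, in that order (R = Rz(yaw) Ry(pitch) Rx(roll)).
In Python, from cell import manip, vision, workorder gives the robot as it stands.
- The arm moves only by the tool carry_out, never from a script. Its argument "deltas" is a list of rows, each a list of 3 entries, a list of its own where there are three numbers: the shift along the tool's x, y, z in cm, then the turn about the tool's z in degrees, then the opening, from 0 (shut) to 1 (fully open). A call has 1 to 20 rows; each row shifts and turns the commanded pose from where the row before left it, along the tool's axes as they then stand; what a row does not reach is not made up. A row lasts 1/12 s, in which the tool goes at most 41.7 mm and 7.16 degrees, less where a joint would pass 70% of its speed; a pose out of reach is approached as far as the arm can. A call with a gripper value outside its range is refused whole. The fingers move at their own pace and stop on an object; "grip_force" is the grip in N (left out, the last holds). Time passes only in rows, so rows that do not move let the fingers close. It gives the time, the measured TCP pose, the force and the opening at its end, in the units of the state.
- manip.read_state(): the state, without advancing time (a new reading comes with each control period).
- vision.camera(name): name is "side" or "top"; returns (picture, depth): 480x640x3 uint8, red, green, blue; 480x640 float32, mm along the optical axis (not along the pixel's ray), 0 where there is no reading.
- vision.calibration(name): a dict with "mtx" (3x3 intrinsics, pixels), "eye" and "orientation" of the camera in the world. Camera axes: x right, y down, z forward; pixel columns grow to the right and rows downward; lengths in mm; the calibration is good to about 2 mm. A picture is of the moment at which its call begins. calibration takes no time and is no camera call.
- workorder.sign_off(): hands the job in, once; it reports no verdict.
The state is a dict: "clock": time; "joints": joint angles; "qd": joint speeds; "effort": joint torques, N m; "eef_pos": TCP position; "eef_rot": TCP orientation; "wrist_force": force on the tool from outside, world axes, zero at the start; "moment": the same for the moment, N m; "finger_gap": finger opening in mm.
Only numpy, scipy, OpenCV 4.12 (cv2) and the standard library are available. Lean on these libraries where they do the work, as an engineer would, in place of code of your own. Each camera call takes 0.05 s, during which the arm holds its last target.

## Working session

There is one attempt and no reset: what is moved stays moved. The work goes in short steps, Python scripts to look and compute and a tool call to move; the robot and the scene stay as the last step left them, time stands still between calls to the robot, and variables do not carry over. Pictures are saved under pics/ and viewed, and the job is handed in when it is done.

Besides the shell and the picture viewer there is one more tool, called after "Emit:" as name([rows], argument=value, ...), one row to a line, values as JSON. carry_out: Moves the arm, as the interface text tells. Its arguments: {"type":"object","properties":{"deltas":{"type":"array","items":{"type":"array"}},"grip_force":{"type":"number"}},"required":["deltas"]}

```bash
ls; mkdir -p pics
python3 - <<'E'
from cell import manip, vision, workorder
import cv2,numpy as np
print(manip.read_state())
for n in("side","top"):
    p,d=vision.camera(n); c=vision.calibration(n); print(n,c)
    cv2.imwrite(f"pics/{n}0.png",p[:,:,::-1]); np.savez(f"pics/{n}0.npz",p=p,d=d)
E
```

```text
pics
{'clock': 0.0, 'joints': array([-1.29555503e+00,  3.00466286e-01,  1.52161125e+00,  1.13428651e-05,
        1.32071258e+00, -6.66007491e-02]), 'qd': array([-9.75946276e-04,  6.54110193e-05, -7.54195289e-04, -9.54764455e-05,
        1.22817614e-03, -7.15288568e-06]), 'effort': array([ 2.00848626e-03, -5.31809449e+01, -3.52735913e+01,  7.08672800e-02,
        2.43178447e-02, -7.34999594e-05]), 'eef_pos': array([ 184.30331023, -517.93278853,  226.87620213]), 'eef_rot': array([-3.14039859e+00, -9.06546785e-05,  3.41839175e-01]), 'wrist_force': array([-0.26650959,  0.47112721, -0.08833599]), 'moment': array([ 0.01715291,  0.00507299, -0.05039138]), 'finger_gap': 94.04813650421339}
side {'mtx': array([[552.28039434,   0.        , 325.37972339],
       [  0.        , 552.28039434, 238.04822421],
       [  0.        ,   0.        ,   1.        ]]), 'eye': array([  51.16023371,  771.9540564 , 1122.8238031 ]), 'orientation': array([-2.41836933,  0.01752017, -2.61269369])}
top {'mtx': array([[455.97608782,   0.        , 316.35381649],
       [  0.        , 455.97608782, 238.1864078 ],
       [  0.        ,   0.        ,   1.        ]]), 'eye': array([ 428.58505777,  -27.2214219 , 1262.94419263]), 'orientation': array([-3.07120774,  0.00537271, -1.56849813])}
```

View pics/side0.png

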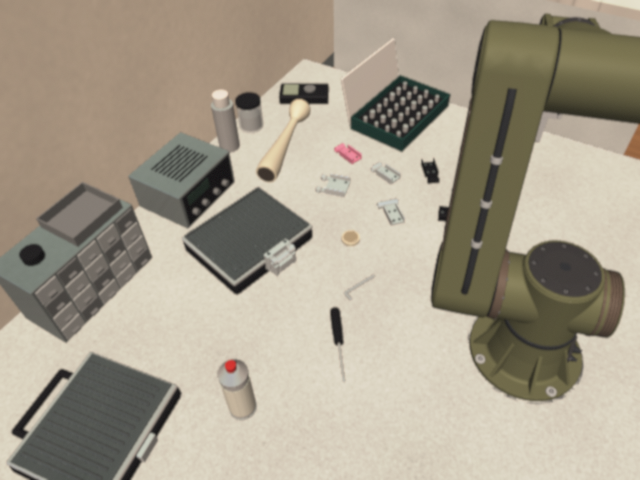

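View pics/top0.png

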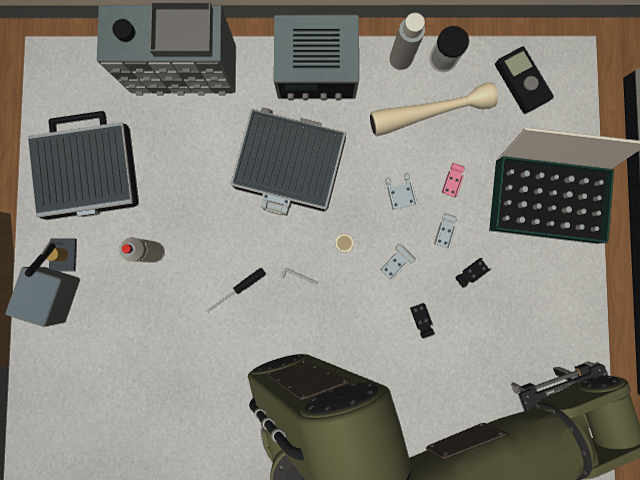

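Run:
```python
import cv2,numpy as np
t=cv2.imread("pics/top0.png");s=cv2.imread("pics/side0.png")
a=cv2.resize(t[165:295,370:500],None,fx=4.5,fy=4.5,interpolation=cv2.INTER_CUBIC)
cv2.imwrite("pics/crop_leaf.png",a)
b=cv2.resize(t[180:225,250:310],None,fx=8,fy=8,interpolation=cv2.INTER_CUBIC)
c=cv2.resize(s[230:285,250:320],None,fx=6.5,fy=6.5,interpolation=cv2.INTER_CUBIC)
d=cv2.resize(s[135:230,310:445],None,fx=5,fy=5,interpolation=cv2.INTER_CUBIC)
cv2.imwrite("pics/crop_eyeT.png",b);cv2.imwrite("pics/crop_eyeS.png",c);cv2.imwrite("pics/crop_leafS.png",d)
```

```text
(no output)
```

View pics/crop_leaf.png

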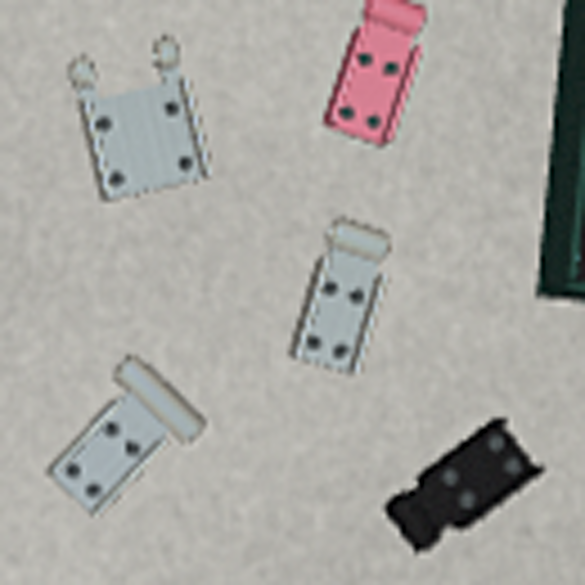

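View pics/crop_eyeT.png

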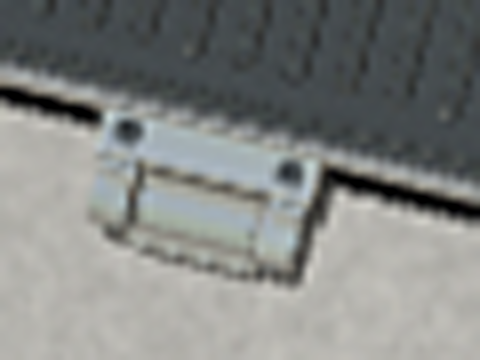

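View pics/crop_eyeS.png

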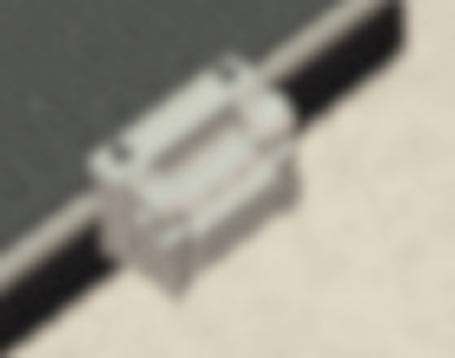

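View pics/crop_leafS.png

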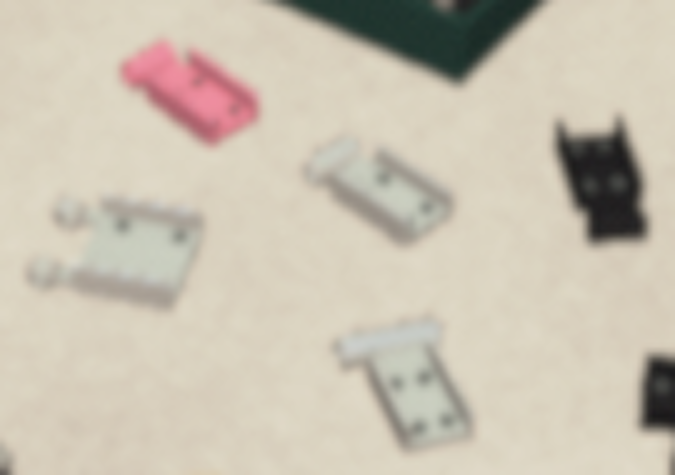

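Candidates, by top-view pixel: short leaf (446,231), long leaf (398,261), fork leaf (401,193), pink look-alike (453,180), and black ones (473,271) and (422,320). I choose (446,231): it is grey with a single barrel about as wide as its plate, and the crops confirm this. The grill with eyes is at (277,204); the other grill, at (82,168), has no eyes.

```bash
cat > h.py <<'E'
import numpy as np,cv2
from scipy.spatial.transform import Rotation as R
from cell import vision
class Cam:
    def __init__(s,n):
        c=vision.calibration(n); s.K=c['mtx'];s.e=c['eye'];s.R=R.from_euler('xyz',c['orientation']).as_matrix()
    def ray(s,uv):
        uv=np.atleast_2d(uv).astype(float); d=np.c_[uv,np.ones(len(uv))]@np.linalg.inv(s.K).T
        return d@s.R.T
    def plane(s,uv,z):
        d=s.ray(uv); return s.e+d*((z-s.e[2])/d[:,2])[:,None]
    def back(s,D):
        v,u=np.mgrid[:480,:640]; d=s.ray(np.c_[u.ravel(),v.ravel()])
        return (s.e+d*D.ravel()[:,None]).reshape(480,640,3)
    def proj(s,P):
        p=(np.atleast_2d(P)-s.e)@s.R@s.K.T; return p[:,:2]/p[:,2:]
def tri(ca,ua,cb,ub):
    da,db=ca.ray(ua)[0],cb.ray(ub)[0]
    A=np.c_[da,-db]; t=np.linalg.lstsq(A,cb.e-ca.e,rcond=None)[0]
    a=ca.e+da*t[0]; b=cb.e+db*t[1]; return (a+b)/2,np.linalg.norm(a-b)
T,S=Cam('top'),Cam('side')
E
python3 - <<'E'
from h import *
for n,c in(('top',T),('side',S)):
    z=np.load(f'pics/{n}0.npz'); P=c.back(z['d'])
    np.set_printoptions(precision=1,suppress=True,linewidth=250)
    b=P[...,2][(z['d']>0)]
    h=np.histogram(b,np.arange(-15,40,2)); print(n,h)
    if n=='top':
        print(P[212:254:2,434:460,2][:, ::2]); 
        print('eyes z');print(P[184:222:2,258:298:2,2])
E
```

```text
top (array([    0,     0,     9,   200,  1975, 10513, 31511, 51921, 46703, 23220,  6297,  1227,   749,   971,   950,   728,   663,   914,  1564,  2251,  2060,  1206,   631,   619,   842,   924,   883]), array([-15, -13, -11,  -9,  -7,  -5,  -3,  -1,   1,   3,   5,   7,   9,  11,  13,  15,  17,  19,  21,  23,  25,  27,  29,  31,  33,  35,  37,  39]))
[[   1.     3.9    4.3    1.8    1.3   -3.1   -2.     5.    -0.6   -2.    -1.1   -4.5    1.3]
 [  -3.     1.    -0.4    2.2    3.2   11.7   13.4    9.1   -2.     0.5   -3.4    0.2   -0.5]
 [   1.5    1.2    2.7   -4.3   -4.4   17.2   21.7   19.1   21.5   17.2   14.5    2.    -0.2]
 [   0.4    4.    -1.1   -3.1    4.5   15.2   16.    23.9   18.2   18.4   21.1   20.7    0.7]
 [   4.7   -0.3    4.7   -0.1   -1.    14.4   14.5   19.6   17.    17.9   20.9   15.9    2.2]
 [  -0.7   -0.7    3.4   -6.4   27.3   14.8   13.8   12.1   13.8   17.8   19.    -1.6    0.9]
 [   1.4   -1.2    3.2   14.7   23.4   11.3   12.8   14.    10.5   12.1   -0.3    1.7   -0.2]
 [1262.9    3.    -1.4   19.4   25.2   12.6   13.4   14.6   11.5   11.9   19.3    1.5   -0
[... 3604 characters left out ...]
0.2   -0.7    5.7    3.6    4.2    3.6    4.4   -0.4   -1.1]
 [   4.    -2.    -0.8    1.9    4.7    0.5   -1.8    1.2    2.2   -2.4    2.1    4.4   -1.8   -2.4    3.1    5.2    0.2    3.3   -0.4    2.8]
 [   3.3   -0.2   -0.6   -0.9    4.     2.5   -4.5   -0.6   -0.9   -2.9    2.4   -6.7   -0.1    2.8    2.4    3.3    1.4    0.7    3.5   -2.3]]
side (array([  196,   202,   169,   265,  1158,  6707, 23864, 42968, 37609, 17098,  4471,  1101,   922,  1371,  1608,  1355,  1027,   965,  1091,  1253,  1279,  1096,   898,   865,   919,  1085,  1114]), array([-15, -13, -11,  -9,  -7,  -5,  -3,  -1,   1,   3,   5,   7,   9,  11,  13,  15,  17,  19,  21,  23,  25,  27,  29,  31,  33,  35,  37,  39]))
```

```bash
cat > m.py <<'E'
from h import *
np.set_printoptions(precision=1,suppress=True,linewidth=200)
def rect(P): return cv2.minAreaRect(P[:,:2].astype(np.float32))
for n,c in(('top',T),('side',S)):
    z=np.load(f'pics/{n}0.npz'); D=z['d'].copy(); D[D==0]=np.nan; P=c.back(D); Z=P[...,2]; p=z['p'].astype(int)
    bz=np.nanmedian(Z[np.abs(Z)<8]); print(n,'bench',bz)
    # leaf
    x0,y0=T.plane([446,231],13)[0,:2]
    near=np.hypot(P[...,0]-x0,P[...,1]-y0)<62
    m=(near&(Z>7)&(Z<40)).astype(np.uint8)
    nl,lab,st,ce=cv2.connectedComponentsWithStats(m); k=1+np.argmax(st[1:,4]); m=lab==k
    Q=P[m]; r=rect(Q); print('leaf n',len(Q),'mean',Q.mean(0),'rect',r)
    # ribs
    rb=Q[(Q[:,2]>20)]
    # grill
    g=T.plane([290,160],72)[0,:2]
    near=np.hypot(P[...,0]-g[0],P[...,1]-g[1])<220
    m=(near&(Z>55)&(Z<84)).astype(np.uint8)
    nl,lab,st,ce=cv2.connectedComponentsWithStats(m); k=1+np.argmax(st[1:,4]); Q=P[lab==k]
    print('grill',rect(Q),'z',np.median(Q[:,2]))
    e=T.plane([277,204],90)[0,:2]
    m=(np.hypot(P[...,0]-e[0],P[...,1]-e[1])<60)&(Z>86)
    m=m.astype(np.uint8);nl,lab,st,ce=cv2.connectedComponentsWithStats(m); k=1+np.argmax(st[1:,4]); Q=P[lab==k]
    print('eyes',rect(Q),'z',np.median(Q[:,2]), Q.mean(0))
E
python3 m.py
```

```text
top bench 0.650440984473903
leaf n 491 mean [ 536.8 -375.2   16.2] rect ((539.7974243164062, -375.1366882324219), (41.23423385620117, 90.6842041015625), 72.06261444091797)
grill ((706.9494018554688, 60.519317626953125), (266.27655029296875, 259.2226867675781), 75.71868133544922) z 68.06289500789103
eyes ((602.7515258789062, 86.7041244506836), (72.4777603149414, 37.434356689453125), 74.0665054321289) z 93.74630625933821 [606.5  85.7  93.6]
side bench 0.6685517021055603
leaf n 367 mean [ 534.8 -374.2   17. ] rect ((543.81884765625, -376.9631042480469), (47.16572570800781, 102.35798645019531), 69.91433715820312)
grill ((704.1629638671875, 59.78765869140625), (269.892333984375, 258.76885986328125), 75.62548828125) z 68.25301784020826
eyes ((603.1771850585938, 87.3816146850586), (75.08169555664062, 42.007896423339844), 74.7016372680664) z 93.05963973104235 [605.3  87.5  92.9]
```

```bash
cat > rec.py <<'E'
from h import *
def rectify(img,c,o,yaw,z,hw,s):
    # out pixel: col = (y'+hw)*s flipped so +x up, y' left;  
    n=int(2*hw*s); M=R.from_euler('z',yaw,degrees=True).as_matrix()
    loc=np.array([[hw,hw,0],[hw,-hw,0],[-hw,-hw,0],[-hw,hw,0]],float)
    W=loc@M.T+np.array([o[0],o[1],z]); src=c.proj(W).astype(np.float32)
    dst=np.array([[0,0],[n,0],[n,n],[0,n]],np.float32)
    H=cv2.getPerspectiveTransform(src,dst); 
    return cv2.warpPerspective(img,H,(n,n),flags=cv2.INTER_CUBIC)
def grid(a,hw,s,step=10):
    a=a.copy()
    for v in range(-int(hw)//step*step,int(hw)+1,step):
        q=int((hw-v)*s); col=(0,0,255) if v==0 else (0,200,255)
        cv2.line(a,(q,0),(q,6),col,1);cv2.line(a,(0,q),(6,q),col,1)
        if v==0: cv2.line(a,(q,0),(q,a.shape[0]),col,1);cv2.line(a,(0,q),(a.shape[1],q),col,1)
    return a
E
python3 - <<'E'
from rec import *
o=[]
for n,c in(('top',T),('side',S)):
    im=cv2.imread(f'pics/{n}0.png')
    o.append(grid(rectify(im,c,(600,87),-14.3,93,50,4),50,4))
cv2.imwrite('pics/rect_eyes.png',np.hstack(o))
o=[]
for n,c in(('top',T),('side',S)):
    im=cv2.imread(f'pics/{n}0.png')
    o.append(grid(rectify(im,c,(540,-375),-18,20,60,3.3),60,3.3))
cv2.imwrite('pics/rect_leaf.png',np.hstack(o))
E
```

```text
(no output)
```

View pics/rect_eyes.png

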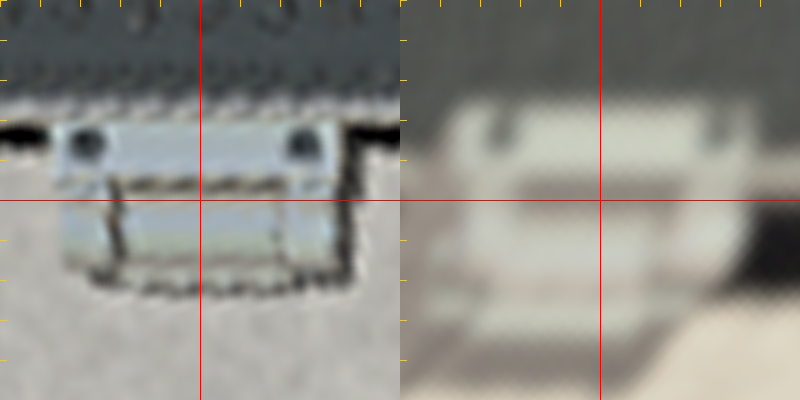

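View pics/rect_leaf.png

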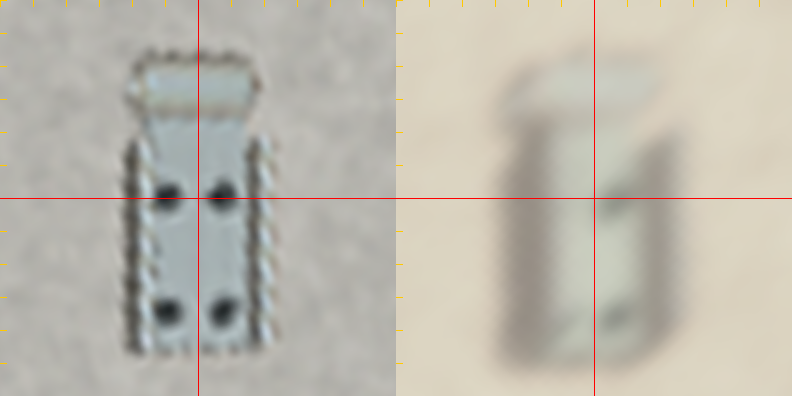

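```bash
cat > v.py <<'E'
from rec import *
np.set_printoptions(precision=1,suppress=True,linewidth=200)
def w(c,px,o,yaw,z,hw,s):
    l=np.array([hw-px[1]/s,hw-px[0]/s,0]); W=R.from_euler('z',yaw,degrees=True).apply(l)+[o[0],o[1],z]
    return c.proj(W)[0]
A=((540,-375),-18,20,60,3.3); B=((600,87),-14.3,93,50,4)
for nm,a,b,g in(('lh1',(222,195),(214,200),A),('lh2',(222,312),(217,317),A),('ehL',(86,143),(100,130),B),('ehR',(303,143),(317,130),B)):
    p,e=tri(T,w(T,a,*g),S,w(S,b,*g)); l=R.from_euler('z',-g[1],degrees=True).apply(p-[*g[0],0]); print(nm,p,'miss',e,'local',l)
for n,c in(('top',T),('side',S)):
    D=np.load(f'pics/{n}0.npz')['d'].copy(); D[D==0]=np.nan; P=c.back(D)
    L=R.from_euler('z',14.3,degrees=True).apply((P-np.array([728,54.8,0])).reshape(-1,3))
    L=L[~np.isnan(L[:,0])]; q=L[(L[:,2]>58)&(L[:,2]<85)&(abs(L[:,0])<140)&(abs(L[:,1])<160)]
    # edges
    for ax,nmx in((0,'x'),(1,'y')):
        ot=1-ax
        for sg in(-1,1):
            xs=[];es=[]
            for v in np.arange(-90,91,6):
                k=abs(q[:,ot]-v)<3
                if k.sum()>20: 
                    s_=np.sort(sg*q[k,ax]); xs.append(v); es.append(sg*s_[-2])
            xs=np.array(xs);es=np.array(es);f=np.polyfit(xs,es,1);k=abs(es-np.polyval(f,xs))<6;f=np.polyfit(xs[k],es[k],1)
            print(n,'edge',nmx,sg,'slope deg %.2f off %.1f'%(np.degrees(f[0]),f[1]))
E
python3 v.py
```

```text
lh1 [ 539.2 -383.    16.7] miss 0.542321560738893 local [ 1.7 -7.9 16.7]
lh2 [ 505.  -372.    17.4] miss 0.08475021043964238 local [-34.2  -7.9  17.4]
ehL [620.  110.5  98.6] miss 0.12036056293496843 local [13.6 27.7 98.6]
ehR [606.7  58.2  98.5] miss 0.14378147279854123 local [ 13.6 -26.3  98.5]
top edge x -1 slope deg 0.86 off -110.3
top edge x 1 slope deg -0.10 off 103.7
top edge y -1 slope deg 0.09 off -130.9
top edge y 1 slope deg 0.19 off 130.7
side edge x -1 slope deg 0.46 off -108.3
side edge x 1 slope deg 0.20 off 98.2
side edge y -1 slope deg 0.67 off -123.9
side edge y 1 slope deg 0.18 off 131.8
```

```bash
cat > go.py <<'E'
import sys
from h import *
from cell import manip
# usage: go.py x y z yawdeg -> remaining in tool axes (cm, deg)
s=manip.read_state(); t=np.array([float(a) for a in sys.argv[1:4]])
Rt=R.from_euler('xyz',s['eef_rot']); d=Rt.inv().apply(t-s['eef_pos'])/10
dy=(float(sys.argv[4])-np.degrees(s['eef_rot'][2])+90)%180-90
np.set_printoptions(precision=3,suppress=True)
print('t',s['clock'],'pos',s['eef_pos'],'rot',np.degrees(s['eef_rot']),'F',s['wrist_force'],'gap',s['finger_gap'],'q',s['joints'])
print('shift cm',d,'turn about tool z deg',-dy)
E
python3 go.py 527.7 -372 120 -18
```

```text
t 0.1 pos [ 184.28  -517.989  226.973] rot [-179.944   -0.004   19.583] F [-0.842 -0.036 -0.156] gap 94.16913092117726 q [-1.296  0.3    1.522 -0.     1.321 -0.067]
shift cm [37.248 -2.234 10.702] turn about tool z deg 37.58282188859887
```

Emit:
carry_out([
  [[2,-0.1,0],0,0.75],
  [[2,-0.1,0],0,0.75],
  [[2,-0.1,0],0,0.75],
  [[2,-0.1,0],0,0.75],
  [[2,-0.1,0],0,0.75],
  [[2,-0.1,0.3],0,0.75],
  [[2,-0.1,0.3],0,0.75],
  [[2,-0.1,0.3],0,0.75],
  [[2,-0.1,0.3],0,0.75],
  [[2,-0.1,0.3],0,0.75],
  [[2,-0.1,0.5],0,0.75],
  [[2,-0.1,0.5],0,0.75],
  [[2,-0.1,0.5],0,0.75],
  [[2,-0.1,0.5],0,0.75],
  [[2,-0.1,0.5],0,0.75],
  [[2,-0.1,0.5],0,0.75],
  [[2,-0.1,0.5],0,0.75],
  [[2,-0.1,0.5],0,0.75],
  [[1,-0.1,0.5],0,0.75],
  [[0.2,-0.1,0.5],0,0.75],
])

```text
clock: 1.77
eef_pos: [529.1, -373.7, 161.5]
eef_rot: [-3.141, 0.0, 0.343]
wrist_force: [-0.1, 0.6, 0.3]
finger_gap: 70.6
```

Emit:
carry_out([
  [[0,0,0.4],5,0.75],
  [[0,0,0.4],5,0.75],
  [[0,0,0.4],5,0.75],
  [[0,0,0.4],5,0.75],
  [[0,0,0.4],5,0.75],
  [[0,0,0.4],5,0.75],
  [[0,0,0.4],5,0.75],
  [[0,0,0.4],2.6,0.75],
  [[0,0,0.4],0,0.75],
  [[0,0,0],0,0.75],
  [[0,0,0],0,0.75],
])

```text
clock: 2.68
eef_pos: [527.6, -374.9, 126.3]
eef_rot: [-3.141, 0.0, -0.313]
wrist_force: [-0.4, 0.2, 0.8]
finger_gap: 70.4
```

```bash
python3 go.py 527.7 -372 25 -18
cat > snap.py <<'E'
import sys
from h import *
t=sys.argv[1]
for n in('top','side'):
    p,d=vision.camera(n); cv2.imwrite(f'pics/{n}{t}.png',p[:,:,::-1]); np.savez(f'pics/{n}{t}.npz',p=p,d=d)
E
python3 snap.py 1; python3 -c "
import cv2,numpy as np
t=cv2.imread('pics/top1.png')[150:310,360:520];s=cv2.imread('pics/side1.png')[100:260,310:470]
cv2.imwrite('pics/c1.png',np.hstack([cv2.resize(t,(400,400)),cv2.resize(s,(400,400))]))"
```

```text
t 2.6833 pos [ 527.633 -374.864  126.258] rot [-179.993    0.027  -17.938] F [-0.417  0.197  0.833] gap 70.3915531804324 q [-0.674  0.606  1.323 -0.     1.213  1.21 ]
shift cm [-0.077 -0.273 10.126] turn about tool z deg 0.062017893359040954
```

View pics/c1.png

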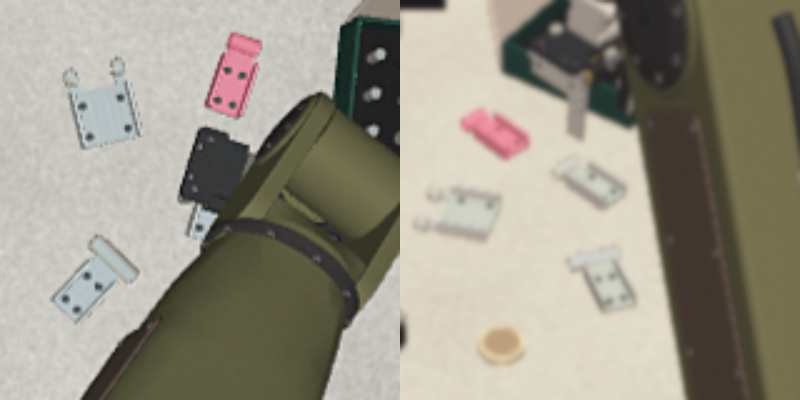

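Emit:
carry_out([
  [[-0.08,-0.27,1],0,0.75],
  [[0,0,1.2],0,0.75],
  [[0,0,1.2],0,0.75],
  [[0,0,1.2],0,0.75],
  [[0,0,1.2],0,0.75],
  [[0,0,1.2],0,0.75],
  [[0,0,1],0,0.75],
  [[0,0,0.8],0,0.75],
  [[0,0,0.5],0,0.75],
  [[0,0,0.4],0,0.75],
  [[0,0,0.2],0,0.75],
  [[0,0,0.2],0,0.75],
  [[0,0,0],0,0.75],
  [[0,0,0],0,0.75],
])

```text
clock: 3.95
eef_pos: [528.3, -371.9, 25.8]
eef_rot: [3.141, -0.0, -0.314]
wrist_force: [0.2, 0.3, 0.2]
finger_gap: 70.7
```

```bash
python3 go.py 527.7 -372 25 -18; python3 snap.py 2; python3 -c "
import cv2,numpy as np
t=cv2.imread('pics/top2.png')[180:280,390:490];s=cv2.imread('pics/side2.png')[110:210,340:440]
cv2.imwrite('pics/c2.png',np.hstack([cv2.resize(t,(400,400)),cv2.resize(s,(400,400))]))"
```

```text
t 3.95 pos [ 528.331 -371.932   25.793] rot [179.99   -0.028 -18.015] F [0.175 0.269 0.216] gap 70.66564828594413 q [-0.67   0.725  1.383  0.     1.033  1.215]
shift cm [-0.058  0.026  0.079] turn about tool z deg -0.01494983415996387
```

View pics/c2.png

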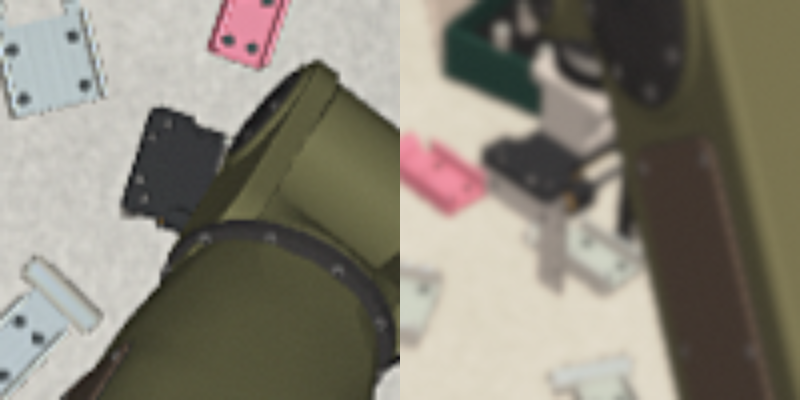

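The left crop shows the arm hiding the leaf. In the right crop the near finger stands beside the plate, about (378,170) in the side picture, and touches nothing. Closing now.

Emit:
carry_out([
  [[0,0,0],0,0.4],
  [[0,0,0],0,0.3],
  [[0,0,0],0,0.2],
  [[0,0,0],0,0.2],
  [[0,0,0],0,0.2],
  [[0,0,0],0,0.2],
  [[0,0,0],0,0.2],
  [[0,0,0],0,0.2],
  [[0,0,0],0,0.2],
  [[0,0,0],0,0.2],
], grip_force=60)

```text
clock: 4.88
eef_pos: [528.2, -371.9, 25.5]
eef_rot: [3.142, -0.0, -0.314]
wrist_force: [-0.8, -0.1, 0.2]
finger_gap: 39.2
```

Emit:
carry_out([
  [[0,0,-0.3],0,0.2],
  [[0,0,-0.6],0,0.2],
  [[0,0,-1],0,0.2],
  [[0,0,-1.5],0,0.2],
  [[0,0,-2],0,0.2],
  [[0,0,-2],0,0.2],
  [[0,0,-2],0,0.2],
  [[0,0,-2],0,0.2],
  [[0,0,-2],0,0.2],
  [[0,0,-1.5],0,0.2],
  [[0,0,-0.7],0,0.2],
  [[0,0,0],0,0.2],
])

```text
clock: 5.88
eef_pos: [528.6, -372.2, 183.8]
eef_rot: [3.14, -0.003, -0.314]
wrist_force: [0.4, -0.3, -1.3]
finger_gap: 39.8
```

```bash
python3 go.py 547.7 100.7 180 -14.3
```

```text
t 5.8833 pos [ 528.618 -372.161  183.796] rot [179.935  -0.178 -18.015] F [ 0.353 -0.29  -1.281] gap 39.81685972144616 q [-0.67   0.549  1.273  0.     1.317  1.215]
shift cm [-12.81  -45.558   0.288] turn about tool z deg -3.714985922558398
```

Emit:
carry_out([
  [[-0.4,-1.2,0],0,0.2],
  [[-0.6,-2.2,0],0,0.2],
  [[-0.7,-2.5,0],0,0.2],
  [[-0.7,-2.5,0],0,0.2],
  [[-0.7,-2.5,0],0,0.2],
  [[-0.7,-2.5,0],0,0.2],
  [[-0.7,-2.5,0],0,0.2],
  [[-0.7,-2.5,0],0,0.2],
  [[-0.7,-2.5,0],0,0.2],
  [[-0.7,-2.5,0],0,0.2],
  [[-0.7,-2.5,0],0,0.2],
  [[-0.7,-2.5,0],0,0.2],
  [[-0.7,-2.5,0],0,0.2],
  [[-0.7,-2.5,0],0,0.2],
  [[-0.7,-2.5,0],0,0.2],
  [[-0.7,-2.5,0],0,0.2],
  [[-0.7,-2.5,0],0,0.2],
  [[-0.7,-2.5,0],0,0.2],
  [[-0.6,-2.0,0],0,0.2],
  [[0,-0.2,0],0,0.2],
])

```text
clock: 7.55
eef_pos: [546.2, 104.9, 180.1]
eef_rot: [3.141, 0.002, -0.311]
wrist_force: [-0.0, -0.0, -2.6]
finger_gap: 39.6
```

Emit:
carry_out([
  [[0,0,0],-2,0.2],
  [[0,0,0],-1.7,0.2],
  [[0,0,0.5],0,0.2],
  [[0,0,0.5],0,0.2],
  [[0,0,0],0,0.2],
  [[0,0,0],0,0.2],
])

```text
clock: 8.05
eef_pos: [547.1, 101.2, 170.7]
eef_rot: [3.141, 0.001, -0.251]
wrist_force: [-0.1, -1.3, -1.0]
finger_gap: 39.8
```

```bash
python3 go.py 547.7 100.7 180 -14.3;python3 snap.py 3; python3 -c "
import cv2,numpy as np
t=cv2.imread('pics/top3.png')[160:260,230:330];s=cv2.imread('pics/side3.png')[190:290,230:330]
cv2.imwrite('pics/c3.png',np.hstack([cv2.resize(t,(400,400)),cv2.resize(s,(400,400),interpolation=cv2.INTER_CUBIC)]))"
```

```text
t 8.05 pos [547.116 101.194 170.676] rot [179.971   0.073 -14.371] F [-0.1   -1.343 -1.041] gap 39.77198232843234 q [ 0.117  0.367  1.569 -0.     1.207  1.939]
shift cm [ 0.068  0.034 -0.932] turn about tool z deg -0.07141620029807427
```

View pics/c3.png

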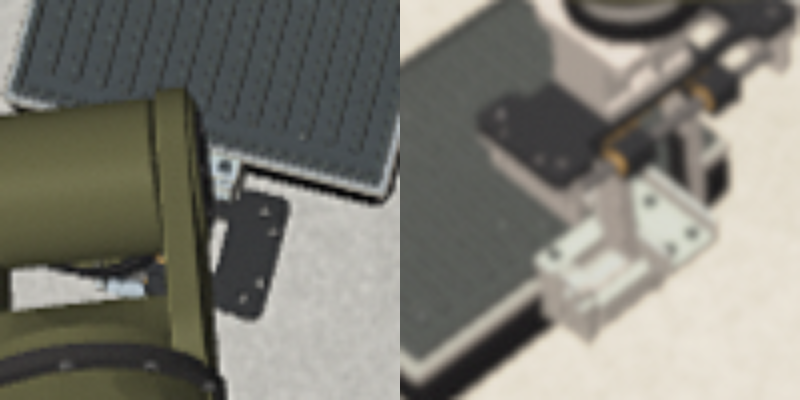

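Emit:
carry_out([
  [[0.11,0.03,1],0,0.2],
  [[0,0,1.2],0,0.2],
  [[0,0,1.2],0,0.2],
  [[0,0,0.9],0,0.2],
  [[0,0,0.4],0,0.2],
  [[0,0,0],0,0.2],
  [[0,0,0],0,0.2],
  [[0,0,0],0,0.2],
])

```text
clock: 8.82
eef_pos: [548.8, 100.9, 124.9]
eef_rot: [-3.141, -0.001, -0.25]
wrist_force: [1.4, 0.2, -1.4]
finger_gap: 39.3
```

```bash
python3 go.py 548.2 100.6 97 -14.3;python3 snap.py 4; python3 -c "
import cv2,numpy as np
t=cv2.imread('pics/top4.png')[160:260,230:330];s=cv2.imread('pics/side4.png')[215:275,250:310]
cv2.imwrite('pics/c4.png',np.hstack([cv2.resize(t,(200,200)),cv2.resize(s,(600,600),interpolation=cv2.INTER_CUBIC)[:]]) if 0 else cv2.resize(s,(600,600),interpolation=cv2.INTER_CUBIC))"
```

```text
t 8.8167 pos [548.762 100.874 124.898] rot [-179.983   -0.04   -14.317] F [ 1.393  0.239 -1.392] gap 39.29360842818791 q [0.116 0.421 1.608 0.    1.111 1.937]
shift cm [-0.05   0.041  2.79 ] turn about tool z deg -0.017179276247389907
```

View pics/c4.png

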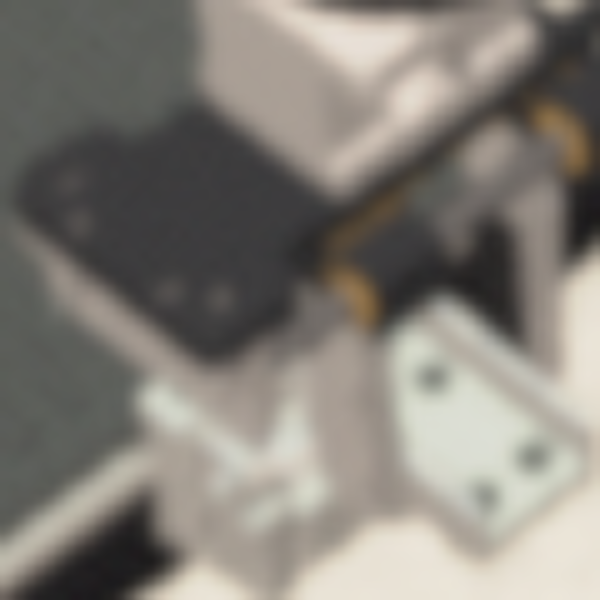

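Emit:
carry_out([
  [[-0.35,0.04,0.2],0,0.2],
  [[0,0,0.3],0,0.2],
  [[0,0,0.3],0,0.2],
  [[0,0,0.2],0,0.2],
  [[0,0,0.2],0,0.2],
  [[0,0,0.1],0,0.2],
  [[0,0,0],0,0.2],
  [[0,0,0],0,0.2],
])

```text
clock: 9.58
eef_pos: [545.0, 101.3, 111.4]
eef_rot: [3.142, 0.0, -0.25]
wrist_force: [1.0, -0.1, -1.0]
finger_gap: 39.3
```

```bash
python3 go.py 545.3 101.3 101.5 -14.3; python3 -c "
from cell import manip,vision
import numpy as np
F=[]
for i in range(4): vision.camera('top'); F.append(manip.read_state()['wrist_force'])
print(np.mean(F,0))"
```

```text
t 9.5833 pos [545.049 101.301 111.423] rot [180.      0.001 -14.321] F [ 0.99  -0.088 -1.   ] gap 39.323871798259496 q [0.118 0.432 1.629 0.    1.081 1.938]
shift cm [ 0.024 -0.006  0.992] turn about tool z deg -0.020949924790414798
[-0.38443788 -0.07206345 -0.99144348]
```

Free-air reading: Fz is about -1 to -1.4 N, noise about 1 N. I'll lower slowly, staying about 3 mm back from the wall.

Emit:
carry_out([
  [[0,0,0.15],0,0.2],
  [[0,0,0.15],0,0.2],
  [[0,0,0.1],0,0.2],
  [[0,0,0.1],0,0.2],
  [[0,0,0],0,0.2],
])

```text
clock: 10.2
eef_pos: [544.9, 101.3, 106.2]
eef_rot: [3.141, 0.0, -0.25]
wrist_force: [1.5, 0.8, -0.6]
finger_gap: 39.6
```

Emit:
carry_out([
  [[0,0,0.1],0,0.2],
  [[0,0,0.1],0,0.2],
  [[0,0,0.1],0,0.2],
  [[0,0,0.1],0,0.2],
  [[0,0,0.1],0,0.2],
  [[0,0,0],0,0.2],
])

```text
clock: 10.7
eef_pos: [544.9, 101.3, 101.2]
eef_rot: [3.141, 0.0, -0.25]
wrist_force: [0.3, 0.0, -0.6]
finger_gap: 39.5
```

```bash
python3 go.py 545.3 101.3 101.5 -14.3;python3 snap.py 5; python3 -c "
import cv2,numpy as np
s=cv2.imread('pics/side5.png')[215:275,250:310]
cv2.imwrite('pics/c5.png',cv2.resize(s,(600,600),interpolation=cv2.INTER_CUBIC))"
```

```text
t 10.7 pos [544.926 101.306 101.21 ] rot [179.994   0.016 -14.318] F [ 0.333  0.013 -0.569] gap 39.54059650363891 q [ 0.118  0.445  1.636 -0.     1.061  1.938]
shift cm [ 0.036 -0.009 -0.029] turn about tool z deg -0.018257559540643342
```

View pics/c5.png

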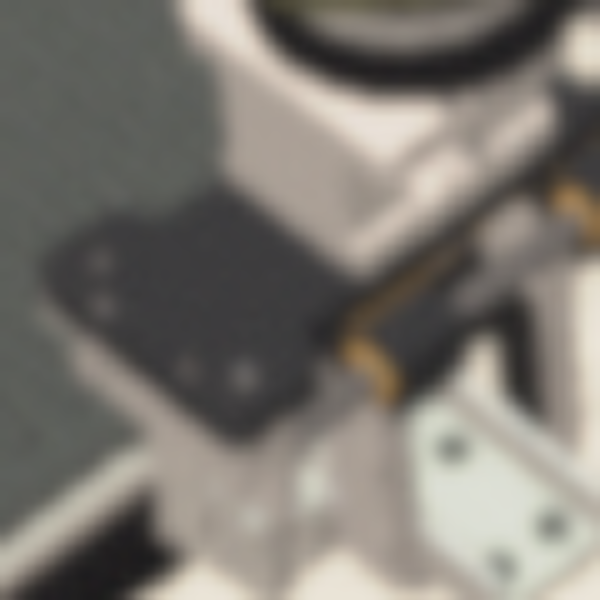

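The barrel is down between the eyes without contact, though the finger hides it in the side view. Next I'll feel for the upright wall in +x.

Emit:
carry_out([
  [[0.1,0,0],0,0.2],
  [[0.1,0,0],0,0.2],
  [[0.05,0,0],0,0.2],
  [[0,0,0],0,0.2],
  [[0,0,0],0,0.2],
])

```text
clock: 11.22
eef_pos: [547.5, 100.7, 101.4]
eef_rot: [-3.142, 0.0, -0.25]
wrist_force: [0.3, -0.5, -0.5]
finger_gap: 39.5
```

Emit:
carry_out([
  [[0.05,0,0],0,0.2],
  [[0,0,0],0,0.2],
  [[0,0,0],0,0.2],
])

```text
clock: 11.47
eef_pos: [547.9, 100.6, 101.4]
eef_rot: [-3.142, 0.0, -0.25]
wrist_force: [-0.1, -0.2, -0.9]
finger_gap: 39.4
```

Emit:
carry_out([
  [[0.05,0,0],0,0.2],
  [[0,0,0],0,0.2],
  [[0,0,0],0,0.2],
])

```text
clock: 11.72
eef_pos: [548.4, 100.4, 101.5]
eef_rot: [-3.142, -0.0, -0.25]
wrist_force: [-0.3, 0.1, -1.5]
finger_gap: 39.4
```

Emit:
carry_out([
  [[0.05,0,0],0,0.2],
  [[0,0,0],0,0.2],
  [[0,0,0],0,0.2],
])

```text
clock: 11.97
eef_pos: [548.6, 100.4, 101.4]
eef_rot: [3.141, 0.001, -0.25]
wrist_force: [-3.6, 0.8, 0.1]
finger_gap: 39.4
```

Emit:
carry_out([
  [[0.05,0,0],0,0.2],
  [[0,0,0],0,0.2],
  [[0,0,0],0,0.2],
])

```text
clock: 12.22
eef_pos: [548.7, 100.4, 101.3]
eef_rot: [3.141, 0.002, -0.25]
wrist_force: [-6.9, 1.6, 1.9]
finger_gap: 39.7
```

Wall contact is at about x = 548.5, against 548.7 predicted from vision. I'll back off 1.3 mm and lower.

Emit:
carry_out([
  [[-0.13,0,0],0,0.2],
  [[0,0,0.1],0,0.2],
  [[0,0,0.1],0,0.2],
  [[0,0,0.05],0,0.2],
  [[0,0,0],0,0.2],
  [[0,0,0],0,0.2],
])

```text
clock: 12.72
eef_pos: [548.2, 100.4, 98.9]
eef_rot: [3.142, -0.0, -0.25]
wrist_force: [-0.3, 1.0, -1.0]
finger_gap: 39.5
```

Emit:
carry_out([
  [[0,0,0.05],0,0.2],
  [[0,0,0],0,0.2],
  [[0,0,0],0,0.2],
])

```text
clock: 12.97
eef_pos: [548.1, 100.5, 98.4]
eef_rot: [-3.142, -0.0, -0.25]
wrist_force: [-0.8, -0.2, -1.5]
finger_gap: 39.3
```

Emit:
carry_out([
  [[0,0,0.05],0,0.2],
  [[0,0,0],0,0.2],
  [[0,0,0],0,0.2],
])

```text
clock: 13.22
eef_pos: [548.1, 100.5, 97.9]
eef_rot: [3.142, 0.0, -0.25]
wrist_force: [-0.6, 0.6, -0.8]
finger_gap: 39.6
```

Emit:
carry_out([
  [[0,0,0.05],0,0.2],
  [[0,0,0],0,0.2],
  [[0,0,0],0,0.2],
])

```text
clock: 13.47
eef_pos: [548.1, 100.5, 97.4]
eef_rot: [3.142, 0.0, -0.25]
wrist_force: [-0.1, -0.0, -1.4]
finger_gap: 39.4
```

Emit:
carry_out([
  [[0,0,0.05],0,0.2],
  [[0,0,0],0,0.2],
  [[0,0,0],0,0.2],
])

```text
clock: 13.72
eef_pos: [548.1, 100.5, 96.9]
eef_rot: [-3.142, 0.0, -0.25]
wrist_force: [0.7, -0.5, -0.3]
finger_gap: 39.5
```

Emit:
carry_out([
  [[0,0,0.05],0,0.2],
  [[0,0,0],0,0.2],
  [[0,0,0],0,0.2],
])

```text
clock: 13.97
eef_pos: [548.1, 100.5, 96.6]
eef_rot: [-3.142, -0.0, -0.25]
wrist_force: [-2.1, 0.3, 3.8]
finger_gap: 39.3
```

Contact came at z = 96.7, where I expected 97.0 for a bedded barrel. Final look: is the leaf level, is it still, and has anything else moved?

```bash
python3 snap.py 6
python3 - <<'E'
from rec import *
from cell import manip
np.set_printoptions(precision=2,suppress=True)
s=manip.read_state();print(s['clock'],s['eef_pos'],s['wrist_force'],s['finger_gap'],np.degrees(s['eef_rot']))
D=np.load('pics/side6.npz')['d'].copy();D[D==0]=np.nan;P=S.back(D)
L=R.from_euler('z',14.3,degrees=True).apply((P-np.array([595.2,88.6,0])).reshape(-1,3))
k=(L[:,0]>-82)&(L[:,0]<-52)&(abs(L[:,1])<13)&(L[:,2]>75)&(L[:,2]<100)
q=L[k];A=np.c_[q[:,:2],np.ones(len(q))];f=np.linalg.lstsq(A,q[:,2],rcond=None)[0];r=q[:,2]-A@f;g=abs(r)<6
f=np.linalg.lstsq(A[g],q[g,2],rcond=None)[0];print('plate slope x,y',f,'n',g.sum(),'mean z',q[g,2].mean(), 'exp ~84')
a=cv2.imread('pics/top0.png');b=cv2.imread('pics/top6.png');a2=cv2.imread('pics/side0.png');b2=cv2.imread('pics/side6.png')
cv2.imwrite('pics/fin.png',np.hstack([cv2.resize(b,(400,300)),cv2.resize(b2,(400,300))]))
cv2.imwrite('pics/fin2.png',cv2.resize(b2[215:295,250:330],(600,600),interpolation=cv2.INTER_CUBIC))
d=lambda x,y,r:[float(np.abs(a[v-w:v+w,u-w:u+w].astype(int)-b[v-w:v+w,u-w:u+w]).mean().round(1)) for u,v,w in r]
print(d(0,0,[(398,261,18),(401,193,18),(300,275,16),(237,290,25),(140,250,18),(345,243,10)]))
E
```

```text
14.0667 [548.15 100.54  96.63] [-2.75  0.32  2.95] 39.47603798032848 [-180.     -0.01  -14.32]
plate slope x,y [ 0.01  0.04 84.87] n 103 mean z 84.08696771512744 exp ~84
[9.4, 9.3, 32.0, 80.2, 7.1, 9.1]
```

View pics/fin.png

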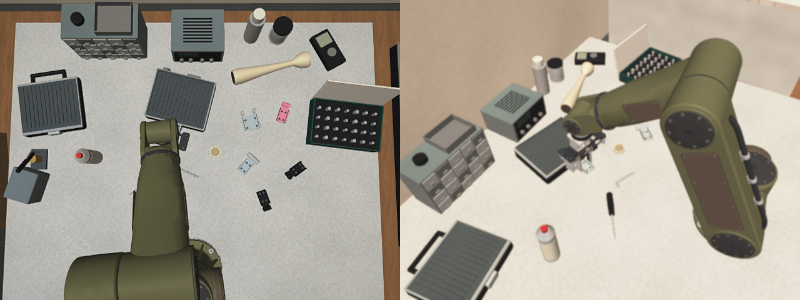

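View pics/fin2.png

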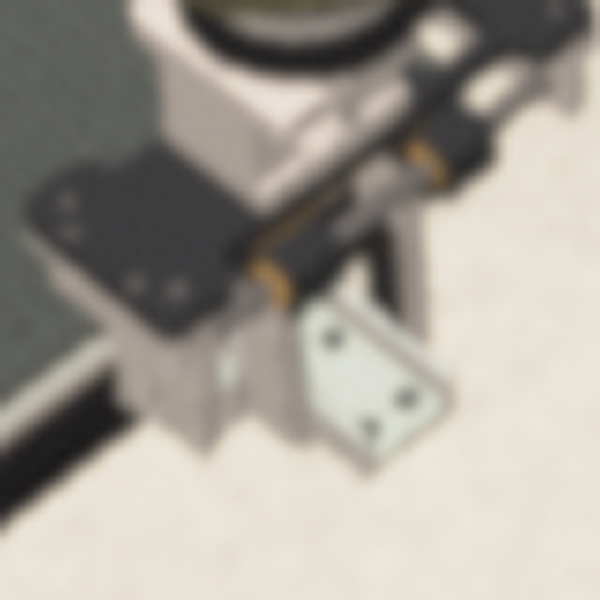

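The leaf is level (slopes 0.01 and 0.04) with its plate at 84 mm as expected, and the contact is light. The pin and screwdriver are hidden in the top view, but the side view shows them where they were. Handing in.

```bash
python3 -c "
from cell import workorder
print(workorder.sign_off())"
```

```text
the job is handed in; nothing more can be done
None
```

The short-barrelled leaf is in the recess between the eyes, still held at 60 N with a light contact force of about 4 N. I handed the job in at about 14 s, and no verdict was reported.

**How it went:** I gripped the leaf across its ribs, carried it over, and lowered it about 3 mm back from the upright wall. I found the wall by touch, with at most about 7 N, then backed off 1.3 mm and lowered until it touched the bottom.

**Last checks:**

| Check | Measured | Expected |
|---|---|---|
| Wall contact, x of the tool point (TCP) | 548.5 mm | 548.7 mm, from the images |
| Bedding contact, z of the TCP | 96.7 mm | 97.0 mm |
| Plate slope from the side camera's depth image | 0.01 and 0.04 rad | level |
| Plate height | 84 mm | about 84 mm |
| Tool yaw | -14.3° | -14.3° (grill) |

**Not fully confirmed:**
- **Barrel out of sight:** the fingers and arm hid the barrel and bore in both cameras at the end. Alignment therefore rests on the touch readings and the arm's own position. Sideways I relied on the 40 mm gap, which holds the barrel within 2 mm.
- **Camera disagreement:** heights triangulated from the two cameras came out 2.5 to 4 mm above the stated ones. The depth images and touch agreed with the stated heights, so I used those.
- **Other things on the bench:** the long leaf, fork leaf, can and cap looked unmoved in the top view before and after. The arm hid the pin and screwdriver in that view; in the side view they appeared in place, judged by eye.

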